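Load the sample carrier and snap its retaining bar home

TASK

Stand the two loose sample jars upright in the two empty cells of the carrier, one per cell, then lay the retaining bar across the two towers, handle up, and press it down until it snaps in and sits fully home under both spring tongues. Finish holding it: keep pressing the bar firmly down onto the carrier (about 10 N) and do not let go or back off at the end. Leave everything else on the bench where it is.

Things in the scene. Friction and masses are not known exactly. Their poses are not given: they have to be found in the camera images.
- jar_a: a white round sample jar with a flat metal cap, 42 mm across all the way up and 72 mm tall, 80 to 150 g, standing upright; origin at the centre of its underside, z up; starts on the open bench to the robot's right
- jar_b: a white round sample jar with a flat metal cap, 42 mm across all the way up and 72 mm tall, 80 to 150 g, standing upright; origin at the centre of its underside, z up; starts on the open bench to the robot's right
- jar_in: a white round sample jar with a flat metal cap, 42 mm across all the way up and 72 mm tall, 80 to 150 g, standing upright; origin at the centre of its underside, z up; already stands in the carrier's left end cell and stays there
- carrier: low aluminium crate of three open cells in a row, a grey tower at each end, fixed to the bench. Origin on the bench under its centre; x across the row, y along it (to the robot's left when unturned), z up. 66 mm wide, 188 mm long without towers, floor 6 mm thick, walls 36 mm tall, 5 mm thick, cells 56 x 56 mm inside, 61 mm apart
- cell0 (a point): centre of the floor of the right end cell (carrier y = -61 mm), empty at the start, 6 mm above the bench
- cell1 (a point): centre of the floor of the middle cell, empty at the start, 6 mm above the bench
- cell2 (a point): centre of the floor of the left end cell (carrier y = +61 mm), which holds jar_in at the start
- seat (a point): midway between the towers' flat seats, 84 mm above the bench, over the carrier's centre, axes as the carrier's; the bar's origin is here when home. Towers: 46 mm wide, from 94 to 114 mm either side along y. On each, two cheeks 6 mm thick, flared tops 117 mm above the bench, form a 34 mm wide slot for a bar end; outside it a 20 mm wide steel tongue, 119 mm tall, has a sloping nose over the seat
- catch_left (a joint): how far the spring tongue at the carrier's +y end is pushed outward, m: 0 at rest, about 0.0045 as the bar's end passes its nose, back to 0 when it has snapped over the bar; at most 0.009
- catch_right (a joint): the same for the tongue at the carrier's -y end
- bar: grey retaining bar, 100 to 145 g, flat on the bench to the robot's left, handle up. Origin at the centre of its underside, z up, y along it. 8 mm thick, 226 mm long, 46 mm wide over the middle 183 mm, 30 mm wide at the round-edged ends: it drops level into the slots with 2 mm play each side in x and 2.5 mm in y. The same either way round
- bar_grip (a point): on the bar, 30 mm above its underside, in its handle: an upright rib in the bar's middle, 18 mm thick in x, 60 mm long in y, top 40 mm above the underside. Held level and lowered, the bar meets the noses about 18 mm above the seats; the push then grows to some 8 to 16 N about 5 mm above the seats, the noses snap over the ends, the force drops and the bar lands on the seats
- wash_bottle: a white round bottle with a cap, 64 mm across and 160 mm tall; not part of the job, origin at its underside or middle
- weight: a steel calibration weight with a small knob, 38 mm across and 56 mm tall; not part of the job, origin at its underside or middle
- tape_roll: a clear ring of tape, 90 mm across, 19 mm tall, lying flat; not part of the job, origin at its underside or middle
- mug: a white china mug with a handle, 80 mm across, 90 mm tall; not part of the job, origin at its underside or middle
- screwdriver: a screwdriver lying on the bench; not part of the job, origin at its underside or middle
- card_stack: a small stack of printed plastic cards, 54 x 88 mm, 20 mm tall; not part of the job, origin at its underside or middle
- gauge_block: a dark steel gauge block, 50 x 30 x 20 mm; not part of the job, origin at its underside or middle
Things that resemble listed ones, but are neither listed nor needed, are in the scene too. Leave any yellow look-alike of the jar_b alone. Several things have the shape of the bar; the one meant has the colours described above.

How it is judged:
By the outcome, as a careful person would: the job done as asked, in the order asked, and still so for the second after the job is handed in, while the arm keeps its last pose, push and grip.
It also fails if it takes over 72 s, if anything falls off the work surface, if the arm or the gripper's body presses on something with over 40 N, if the wrist force passes 120 N, or if a joint passes its speed limit or range.

ROBOT

A 6-joint arm with a two-finger parallel gripper is mounted at the origin on the work surface. World frame = base frame: x ahead of the robot, y to its left, z up, the work surface at z = 0. Lengths are in m, angles in rad, forces in N, time in s.
With the tool pointing down it reaches from about 0.375 to 0.975 m from the base axis. Payload 3.8 kg.
Tool frame: the origin (TCP) lies at the very end of the fingers, on their centre line; the grasp point (between the pads) lies bot.grip_point_offset behind it (bot.grip_point_offset is the distance from the TCP to the grasp point, in m); z points along the fingers, y is the line along which they close (so a half turn about z gives the same grasp; the last joint's range is limited). The gripper opens to 85 mm and grips with 20 to 120 N. Pads are 22 mm wide; open, the fingers measure 114 mm over their backs; the gripper's body (76 mm by 85 mm) begins 54 mm behind the grasp point. The pads swing forward as they close: fully open they stand 13 mm farther back than shut.
Start: joints at [-1.204, 0.264, 1.604, -0, 1.274, -0.037], TCP at [0.265, -0.621, 0.231] pointing down, gripper open.
Joint ranges: [-2.63, 2.63], [-0.94, 2.18], [0.31, 2.57], [-1.31, 4.45], [0, 2.66], [-2.55, 2.55]. Speed limits (rad/s): [2.57, 2.57, 3.14, 3.14, 3.14, 3.14].

INTERFACE

Orientations are given as a rotation vector (axis times angle).
In Python, from workcell import bot, vision gives the robot as it stands.
- The arm moves only by the tool play_rows, never from a script. Its argument "rows" is a list of rows, each an object of numbers: "dx", "dy", "dz": the shift along the tool's x, y, z as a fraction of full scale; "roll": the turn about the tool's z as a fraction of full scale; "fingers": the closure, from 0 (fully open) to 1 (shut). In form: [{"dx": .., "dy": .., "dz": .., "roll": .., "fingers": ..}, ...]. A call has 1 to 20 rows; each row shifts and turns the commanded pose from where the row before left it, along the tool's axes as they then stand; what a row does not reach is not made up. Full scale, the value 1, is 0.04 m for a shift and 4 degrees for a turn. A row lasts 1/12 s, in which the tool goes at most 41.7 mm and 7.16 degrees, less where a joint would pass 70% of its speed; a pose out of reach is approached as far as the arm can. A call with a number of a shift or a turn outside -1 to 1 is refused whole. A call with a gripper value outside its range is refused whole. The fingers move at their own pace and stop on an object; "grip_force" is the grip in N (left out, the last holds). Time passes only in rows, so rows that do not move let the fingers close. It gives the time, the measured TCP pose, the force and the opening at its end, in the units of the state.
- bot.read_state(): the state, without advancing time (a new reading comes with each control period).
- vision.read_camera(name): name is "side" or "top"; returns a dict with "pixels" (384x512x3 uint8, red, green, blue), "depth" (384x512 float32, m along the optical axis (not along the pixel's ray), 0 where there is no reading), "fx", "fy", "cx", "cy" (pixels), "distortion" ([k1, k2, p1, p2, k3] as OpenCV has them; the pictures are not rectified), "R" (3x3) and "t" (3): a world point X has camera coordinates R X + t. Camera axes: x right, y down, z forward; pixel columns grow to the right and rows downward; lengths in m; the calibration is good to about 2 mm. A picture is of the moment at which its call begins.
- bot.finish_job(): hands the job in, once; it reports no verdict.
The state is a dict: "time": time; "q": joint angles; "joint_vel": joint speeds; "joint_torque": joint torques, N m; "tool_pos": TCP position; "tcp_rot": TCP orientation; "wrist_force": force on the tool from outside, world axes, zero at the start; "torque": the same for the moment, N m; "width": opening from 0.0 (shut) to 1.0 (fully open).
Only numpy, scipy, OpenCV 4.12 (cv2) and the standard library are available. Lean on these libraries where they do the work, as an engineer would, in place of code of your own. Each camera call takes 0.05 s, during which the arm holds its last target. There are 200 camera calls.

## Working session

There is one attempt and no reset: what is moved stays moved. The work goes in short steps, Python scripts to look and compute and a tool call to move; the robot and the scene stay as the last step left them, time stands still between calls to the robot, and variables do not carry over. Pictures are saved under pics/ and viewed, on a budget of 10 in all, crops included, one or two more only if the job needs it, and the job is handed in when it is done.

Besides the shell and the picture viewer there is one more tool, called after "Call:" as a command line: name --argument value ..., lists and objects as JSON in quotes. play_rows: Moves the arm, as the interface text tells. Its arguments: {"type":"object","properties":{"rows":{"type":"array","items":{"type":"object","properties":{"dx":{"type":"number","minimum":-1,"maximum":1},"dy":{"type":"number","minimum":-1,"maximum":1},"dz":{"type":"number","minimum":-1,"maximum":1},"roll":{"type":"number","minimum":-1,"maximum":1},"fingers":{"type":"number"}}}},"grip_force":{"type":"number"}},"required":["rows"]}

```bash
mkdir -p pics; ls; cat > h.py <<'E'
import numpy as np, cv2
from workcell import bot, vision
def cam(n): return vision.read_camera(n)
def save(c,name,box=None,s=1):
    im=c["pixels"][:,:,::-1]
    if box: x0,y0,x1,y1=box; im=im[y0:y1,x0:x1]
    cv2.imwrite("pics/"+name,cv2.resize(im,None,fx=s,fy=s,interpolation=cv2.INTER_CUBIC))
def K(c): return np.array([[c["fx"],0,c["cx"]],[0,c["fy"],c["cy"]],[0,0,1.]])
def cloud(c):
    h,w=c["depth"].shape
    u,v=np.meshgrid(np.arange(w),np.arange(h))
    p=cv2.undistortPoints(np.stack([u,v],-1).reshape(-1,1,2).astype(np.float64),K(c),np.array(c["distortion"])).reshape(h,w,2)
    d=c["depth"].astype(float)
    P=np.concatenate([p*d[...,None],d[...,None]],-1)
    W=(P-np.array(c["t"]))@np.array(c["R"])
    W[d==0]=np.nan
    return W
def atz(c,u,v,z):
    p=cv2.undistortPoints(np.array([[[u,v]]],float),K(c),np.array(c["distortion"])).ravel()
    R=np.array(c["R"]);o=-R.T@np.array(c["t"]);r=R.T@np.array([p[0],p[1],1])
    return o+r*(z-o[2])/r[2]
E
python3 - <<'E'
from h import *
s=bot.read_state();print(s, bot.grip_point_offset)
for n in("top","side"):
    c=cam(n);save(c,n+"0.png",None,1.5);np.savez(n+"0.npz",**{k:np.array(v) for k,v in c.items()})
    print(n,-np.array(c["R"]).T@np.array(c["t"]))
a=cv2.imread("pics/top0.png");
E
```

```text
pics
{'time': 0.0, 'q': array([-1.20387138e+00,  2.64738403e-01,  1.60539445e+00,  5.94362107e-06,
        1.27372661e+00, -3.69182072e-02]), 'joint_vel': array([-1.18886550e-04, -6.19620794e-04, -2.77620251e-04, -2.64348790e-05,
        9.51325881e-05, -1.76890964e-03]), 'joint_torque': array([-1.04921695e-03, -5.15119851e+01, -3.67309570e+01, -2.56752332e-05,
        1.31494371e-02, -2.39097591e-05]), 'tool_pos': array([ 0.26496425, -0.62000532,  0.22996095]), 'tcp_rot': array([-3.07557393e+00, -6.29602108e-01,  5.75653233e-04]), 'wrist_force': array([ 1.12734897, -0.10063137,  0.74651298]), 'torque': array([-0.00097107,  0.02242159,  0.01883786]), 'width': 1.0024156410647054} 0.0187
top [0.32772333 0.02816967 1.07326733]
side [-0.10953279  0.71494402  0.99534588]
```

View pics/top0.png

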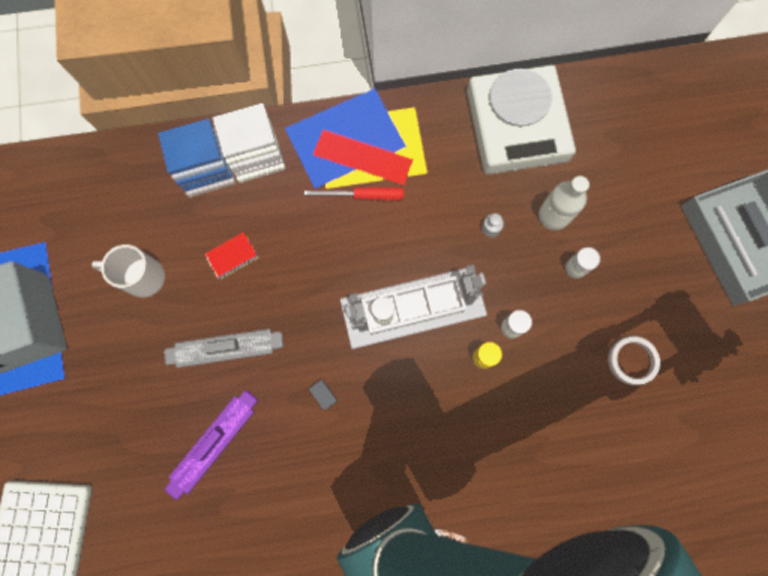

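View pics/side0.png

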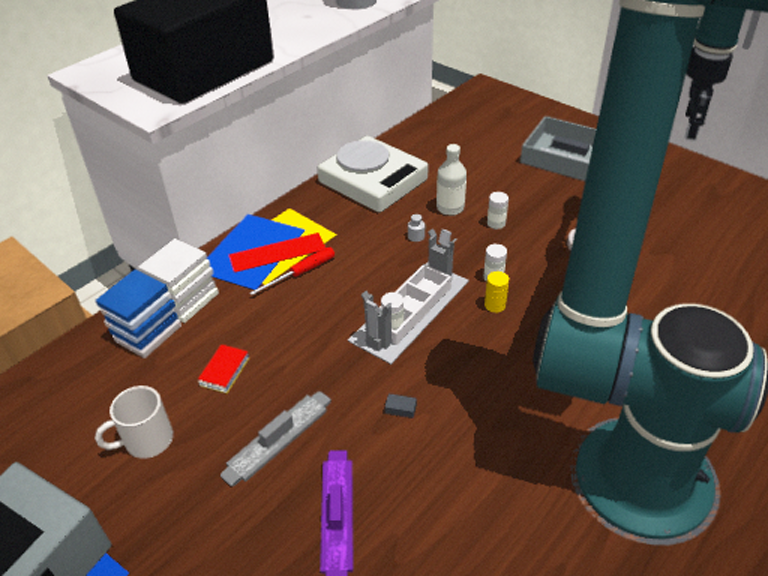

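The top view (shown at 1.5x) gives these candidates:
- **Jars:** white at (517,323) and (584,262). The yellow one at (488,355) is the look-alike. The wash bottle is at (563,205), the weight at (493,225), and jar_in at (383,308).
- **Bar:** grey at (223,348). The purple one at (210,445) is the decoy.
- **Carrier:** centre at about (415,307), with towers at (355,312) and (470,285).

Next I'll measure these and check a close crop.

```bash
python3 - <<'E'
from h import *
T=dict(np.load("top0.npz"));S=dict(np.load("side0.npz"))
a=T["pixels"][140:290,100:410,::-1]
cv2.imwrite("pics/crop1.png",cv2.resize(a,None,fx=2.5,fy=2.5,interpolation=cv2.INTER_CUBIC))
W=cloud(T);V=cloud(S)
P=np.concatenate([W.reshape(-1,3),V.reshape(-1,3)]);src=np.r_[np.zeros(W.size//3),np.ones(V.size//3)]
C=np.concatenate([T["pixels"].reshape(-1,3),S["pixels"].reshape(-1,3)])
def circ(u,v,zlo,zhi,r,name):
    c0=W[int(v/1.5),int(u/1.5)]
    for k in(0,1):
        m=(src==k)&(np.hypot(P[:,0]-c0[0],P[:,1]-c0[1])<r)&(P[:,2]>zlo)&(P[:,2]<zhi)
        q=P[m]
        if len(q)<8: print(name,k,len(q));continue
        print(name,k,len(q),q.mean(0).round(4),"bbox mid",((q.min(0)+q.max(0))/2).round(4),"minr",cv2.minEnclosingCircle(q[:,:2].astype(np.float32)))
circ(519,317,.066,.08,.035,"jarA");circ(588,256,.066,.08,.035,"jarB");circ(489,349,.066,.08,.035,"yellow");circ(384,302,.07,.085,.035,"jarin")
circ(493,220,.02,.07,.03,"weight")
def rect(u,v,zlo,zhi,r,name):
    c0=W[int(v/1.5),int(u/1.5)]
    for k in(0,1):
        m=(src==k)&(np.hypot(P[:,0]-c0[0],P[:,1]-c0[1])<r)&(P[:,2]>zlo)&(P[:,2]<zhi)
        q=P[m]
        print(name,k,len(q),q.mean(0).round(4),cv2.minAreaRect((q[:,:2]*1000).astype(np.float32)))
rect(223,348,.004,.014,.13,"bar");rect(223,346,.034,.046,.06,"rib")
rect(417,300,.028,.04,.13,"walls");rect(417,300,.1,.125,.14,"towers")
c0=W[200,278];print(c0)
for k in (0,1):
  for s in(1,-1):
    m=(src==k)&(np.hypot(P[:,0]-c0[0],P[:,1]-c0[1])<.14)&(P[:,2]>.09)&(P[:,2]<.125)&(s*(P[:,1]-c0[1])>0.03)
    q=P[m];print("tower",k,s,len(q),q.mean(0).round(4),cv2.minAreaRect((q[:,:2]*1000).astype(np.float32)) if len(q)>3 else"")
E
```

```text
jarA 0 182 [ 0.4512 -0.2299  0.072 ] bbox mid [ 0.4513 -0.2303  0.0716] minr ((0.451547235250473, -0.23053576052188873), 0.021063894033432007)
jarA 1 111 [ 0.4469 -0.2284  0.0701] bbox mid [ 0.448  -0.2314  0.0708] minr ((0.44765400886535645, -0.23104175925254822), 0.023470375686883926)
jarB 0 180 [ 0.5479 -0.3802  0.0718] bbox mid [ 0.5479 -0.3809  0.0713] minr ((0.5478282570838928, -0.38137680292129517), 0.022300122305750847)
jarB 1 84 [ 0.5435 -0.3798  0.0697] bbox mid [ 0.5436 -0.379   0.0708] minr ((0.541128933429718, -0.379221111536026), 0.02393977716565132)
yellow 0 189 [ 0.4024 -0.1654  0.0721] bbox mid [ 0.4025 -0.1658  0.072 ] minr ((0.402770459651947, -0.16559599339962006), 0.021035175770521164)
yellow 1 120 [ 0.3986 -0.1635  0.0702] bbox mid [ 0.3992 -0.1653  0.0703] minr ((0.39994102716445923, -0.16424815356731415), 0.022016208618879318)
jarin 0 183 [0.5138 0.011  0.0779] bbox mid [0.5146 0.0106 0.0767] minr ((0.5144681334495544, 0.010860079899430275), 0.02098684012889862)
jarin 1 123 [0.5111 0.0106 0.0755] bbox mid [0.5117 0.0114 0.0755] minr ((0.5128251314163208, 0.010
[... 1323 characters left out ...]
89] ((516.9241333007812, -50.63788604736328), (56.77699279785156, 250.746826171875), 4.744297504425049)
[ 0.53291974 -0.06024844  0.00541092]
tower 0 1 123 [0.5128 0.0603 0.1097] ((510.9205322265625, 59.73200225830078), (57.229644775390625, 30.478559494018555), 4.302771091461182)
tower 0 -1 138 [ 0.5312 -0.1579  0.108 ] ((530.3351440429688, -158.08154296875), (57.18648910522461, 31.075950622558594), 4.680792808532715)
tower 1 1 145 [0.5084 0.0624 0.1046] ((507.7294921875, 59.446197509765625), (56.35658645629883, 31.363372802734375), 0.46676185727119446)
tower 1 -1 145 [ 0.5274 -0.1574  0.1043] ((525.9984741210938, -158.19677734375), (57.023277282714844, 34.11588668823242), 0.863311231136322)
```

View pics/crop1.png

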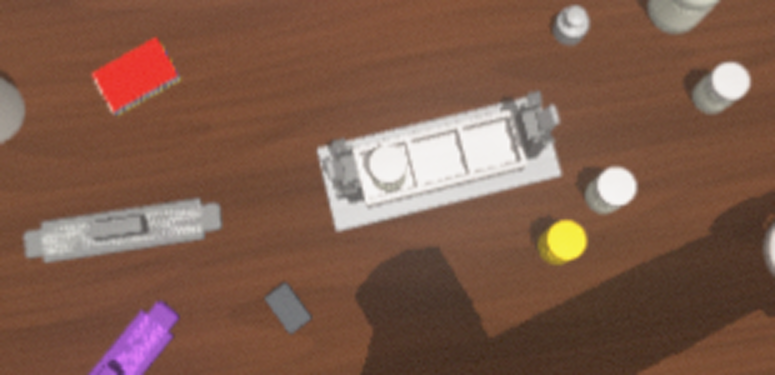

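The crop confirms the choice: two white jars at (613,190) and (727,84), the yellow decoy at (565,241), the grey bar at (120,230), and cells 0 and 1 empty. Next I'll get the bar's yaw, the bottle's clearance and the first move vector.

```bash
cat >> h.py <<'E'
def heading(s=None):
    s=s or bot.read_state();R=cv2.Rodrigues(np.array(s["tcp_rot"],float))[0]
    return np.degrees(np.arctan2(R[1,0],R[0,0])),R
def plan(x,y,z,th=None):
    s=bot.read_state();h,R=heading(s);p=np.array(s["tool_pos"]);d=R.T@(np.array([x,y,z])-p)
    print("t",round(s["time"],2),"p",p.round(4),"h",round(h,2),"F",np.round(s["wrist_force"],1),"w",round(s["width"],3))
    print(" tool shift units",(d/.04).round(2),"" if th is None else "roll units %.2f"%((h-th)/4))
E
python3 - <<'E'
from h import *
T=dict(np.load("top0.npz"));S=dict(np.load("side0.npz"))
W=cloud(T).reshape(-1,3);V=cloud(S).reshape(-1,3)
for X in(W,V):
    m=(abs(X[:,0]-.497)<.05)&(abs(X[:,1]-.322)<.13)&(X[:,2]>.0045)&(X[:,2]<.05);q=X[m]
    print("bar",cv2.minAreaRect((q[:,:2]*1000).astype(np.float32)))
    m=(np.hypot(X[:,0]-.63,X[:,1]+.34)<.09)&(X[:,2]>.09)&(X[:,2]<.17);q=X[m];print("bottle",q[:,:2].min(0),q[:,:2].max(0),q[:,2].max())
plan(.546,-.380,.15,95)
E
```

```text
bar ((496.25665283203125, 321.139892578125), (256.8418273925781, 95.59636688232422), 89.45637512207031)
bottle [ 0.63328872 -0.39424918] [ 0.69242885 -0.32940023] 0.16475963275733582
bar ((496.82696533203125, 323.89532470703125), (224.72030639648438, 92.31488037109375), 89.35246276855469)
bottle [ 0.62642015 -0.382116  ] [ 0.6881464  -0.32864324] 0.16174796616296355
t 0.1 p [ 0.265  -0.6201  0.2301] h 23.14 F [0.  0.2 0.2] w 0.998
 tool shift units [ 8.82 -2.75  2.01] roll units -17.97
```

Call:
play_rows --rows '[{"dx": 0.735, "dy": -0.23, "fingers": 0}, {"dx": 0.735, "dy": -0.23}, {"dx": 0.735, "dy": -0.23}, {"dx": 0.735, "dy": -0.23}, {"dx": 0.735, "dy": -0.23}, {"dx": 0.735, "dy": -0.23}, {"dx": 0.735, "dy": -0.23}, {"dx": 0.735, "dy": -0.23}, {"dx": 0.735, "dy": -0.23}, {"dx": 0.735, "dy": -0.23}, {"dx": 0.735, "dy": -0.23}, {"dx": 0.735, "dy": -0.23}, {}, {"roll": -1}, {"roll": -1}, {"roll": -1}, {"roll": -1}, {"roll": -1}, {"roll": -1}]'

```text
validation failed for argument at $.ro...
```

Call:
play_rows --rows '[{"roll": -1}, {"roll": -1}, {"roll": -1}, {"roll": -1}, {"roll": -1}, {"roll": -1}, {"roll": -1}, {"roll": -1}, {"roll": -1}, {"roll": -1}, {"roll": -1}, {"roll": -1}, {"dz": 0.5}, {"dz": 0.5}, {"dz": 0.5}, {}]'

```text
validation failed for argument at $.ro...
```

```bash
python3 - <<'E'
from h import *
plan(.546,-.380,.044,95)
for n in("top","side"):
    c=cam(n);W=cloud(c).reshape(-1,3)
    s=bot.read_state()["tool_pos"]
    m=(np.hypot(W[:,0]-s[0],W[:,1]-s[1])<.09)&(W[:,2]>s[2]-.01)&(W[:,2]<s[2]+.05);q=W[m]
    print(n,len(q),q.min(0),q.max(0))
    save(c,n+"1.png",None,1.5)
a=cv2.imread("pics/top1.png")[150:450,380:768];b=cv2.imread("pics/side1.png")[100:400,350:738]
cv2.imwrite("pics/m1.png",np.hstack([a,b]))
E
```

```text
t 0.1 p [ 0.265  -0.6201  0.2301] h 23.14 F [0.  0.2 0.2] w 0.998
 tool shift units [ 8.82 -2.75  4.66] roll units -17.97Traceback (most recent call last):
  File "<stdin>", line 7, in <module>
    return umr_minimum(a, axis, None, out, keepdims, initial, where)
ValueError: zero-size array to reduction operation minimum which has no identity
```

Call:
play_rows --rows '[{"dx": 0.735, "dy": -0.23, "dz": 0, "roll": 0, "fingers": 0}, {"dx": 0.735, "dy": -0.23, "dz": 0, "roll": 0, "fingers": 0}, {"dx": 0.735, "dy": -0.23, "dz": 0, "roll": 0, "fingers": 0}, {"dx": 0.735, "dy": -0.23, "dz": 0, "roll": 0, "fingers": 0}, {"dx": 0.735, "dy": -0.23, "dz": 0, "roll": 0, "fingers": 0}, {"dx": 0.735, "dy": -0.23, "dz": 0, "roll": 0, "fingers": 0}, {"dx": 0.735, "dy": -0.23, "dz": 0, "roll": 0, "fingers": 0}, {"dx": 0.735, "dy": -0.23, "dz": 0, "roll": 0, "fingers": 0}, {"dx": 0.735, "dy": -0.23, "dz": 0, "roll": 0, "fingers": 0}, {"dx": 0.735, "dy": -0.23, "dz": 0, "roll": 0, "fingers": 0}, {"dx": 0.735, "dy": -0.23, "dz": 0, "roll": 0, "fingers": 0}, {"dx": 0.735, "dy": -0.23, "dz": 0, "roll": 0, "fingers": 0}, {"dx": 0, "dy": 0, "dz": 0, "roll": -1, "fingers": 0}, {"dx": 0, "dy": 0, "dz": 0, "roll": -1, "fingers": 0}, {"dx": 0, "dy": 0, "dz": 0, "roll": -1, "fingers": 0}, {"dx": 0, "dy": 0, "dz": 0, "roll": -1, "fingers": 0}, {"dx": 0, "dy": 0, "dz": 0, "roll": -1, "fingers": 0}, {"dx": 0, "dy": 0, "dz": 0, "roll": -1, "fingers": 0}]'

```text
time: 1.65
tool_pos: [0.5461, -0.3803, 0.2307]
tcp_rot: [-2.876, -1.261, 0.001]
wrist_force: [0.2, 0.0, 1.4]
width: 0.998
```

Call:
play_rows --rows '[{"roll": -1, "fingers": 0}, {"roll": -1, "fingers": 0}, {"roll": -1, "fingers": 0}, {"roll": -1, "fingers": 0}, {"roll": -1, "fingers": 0}, {"roll": -1, "fingers": 0}, {"roll": -1, "fingers": 0}, {"roll": -1, "fingers": 0}, {"roll": -1, "fingers": 0}, {"roll": -1, "fingers": 0}, {"roll": -1, "fingers": 0}, {"roll": -1, "fingers": 0}, {"dz": 0.7, "fingers": 0}, {"dz": 0.7, "fingers": 0}, {"dz": 0.6, "fingers": 0}, {"dz": 0, "fingers": 0}]'

```text
validation failed for argument at $.ro...
```

All keys are needed in every row.

Call:
play_rows --rows '[{"dx": 0, "dy": 0, "dz": 0, "roll": -1, "fingers": 0}, {"dx": 0, "dy": 0, "dz": 0, "roll": -1, "fingers": 0}, {"dx": 0, "dy": 0, "dz": 0, "roll": -1, "fingers": 0}, {"dx": 0, "dy": 0, "dz": 0, "roll": -1, "fingers": 0}, {"dx": 0, "dy": 0, "dz": 0, "roll": -1, "fingers": 0}, {"dx": 0, "dy": 0, "dz": 0, "roll": -1, "fingers": 0}, {"dx": 0, "dy": 0, "dz": 0, "roll": -1, "fingers": 0}, {"dx": 0, "dy": 0, "dz": 0, "roll": -1, "fingers": 0}, {"dx": 0, "dy": 0, "dz": 0, "roll": -1, "fingers": 0}, {"dx": 0, "dy": 0, "dz": 0, "roll": -1, "fingers": 0}, {"dx": 0, "dy": 0, "dz": 0, "roll": -1, "fingers": 0}, {"dx": 0, "dy": 0, "dz": 0, "roll": -1, "fingers": 0}, {"dx": 0, "dy": 0, "dz": 0.7, "roll": 0, "fingers": 0}, {"dx": 0, "dy": 0, "dz": 0.7, "roll": 0, "fingers": 0}, {"dx": 0, "dy": 0, "dz": 0.6, "roll": 0, "fingers": 0}, {"dx": 0, "dy": 0, "dz": 0, "roll": 0, "fingers": 0}]'

```text
time: 2.98
tool_pos: [0.5425, -0.3778, 0.1443]
tcp_rot: [-2.112, -2.31, 0.002]
wrist_force: [-0.4, -0.7, -1.5]
width: 0.999
```

```bash
python3 - <<'E'
from h import *
plan(.546,-.380,.044,95)
s=bot.read_state()["tool_pos"]
for n in("top","side"):
    c=cam(n);W=cloud(c).reshape(-1,3)
    m=(np.hypot(W[:,0]-s[0],W[:,1]-s[1])<.09)&(W[:,2]>s[2]-.01)&(W[:,2]<s[2]+.05);q=W[m]
    if len(q):print(n,len(q),q.min(0),q.max(0))
    save(c,n+"1.png",None,1.5)
a=cv2.imread("pics/top1.png")[150:450,380:768];b=cv2.imread("pics/side1.png")[100:400,350:738]
cv2.imwrite("pics/m1.png",np.hstack([a,b]))
E
```

```text
t 2.98 p [ 0.5425 -0.3778  0.1443] h 95.13 F [-0.4 -0.7 -1.5] w 0.999
 tool shift units [-0.08  0.1   2.51] roll units 0.03
top 80 [ 0.48547682 -0.3859164   0.15526751] [ 0.59966725 -0.36277256  0.19422015]
side 112 [ 0.48242909 -0.3941392   0.1561493 ] [ 0.59657622 -0.359914    0.19415352]
```

View pics/m1.png

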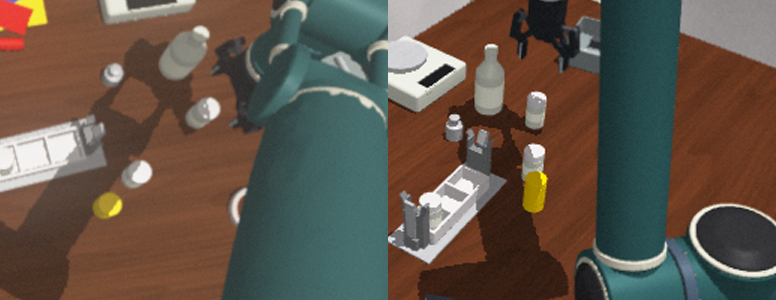

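The fingertips seen by the top camera agree with the TCP to about 0.1 mm in x, while the side camera is 3 mm short. I'll use the top camera: jar_b (0.548,-0.381), jar_a (0.4515,-0.2304), carrier (0.5206,-0.0495) at 5.1°. Now descend and grip.

Call:
play_rows --rows '[{"dx": -0.09, "dy": 0.13, "dz": 0, "roll": 0, "fingers": 0}, {"dx": 0, "dy": 0, "dz": 0.5, "roll": 0, "fingers": 0}, {"dx": 0, "dy": 0, "dz": 0.5, "roll": 0, "fingers": 0}, {"dx": 0, "dy": 0, "dz": 0.5, "roll": 0, "fingers": 0}, {"dx": 0, "dy": 0, "dz": 0.5, "roll": 0, "fingers": 0}, {"dx": 0, "dy": 0, "dz": 0.3, "roll": 0, "fingers": 0}, {"dx": 0, "dy": 0, "dz": 0.2, "roll": 0, "fingers": 0}, {"dx": 0, "dy": 0, "dz": 0, "roll": 0, "fingers": 0}, {"dx": 0, "dy": 0, "dz": 0, "roll": 0, "fingers": 0}]'

```text
time: 3.83
tool_pos: [0.5525, -0.3842, 0.0523]
tcp_rot: [2.119, 2.318, 0.0]
wrist_force: [-0.2, 0.2, 0.3]
width: 0.999
```

Call:
play_rows --rows '[{"dx": 0, "dy": 0, "dz": 0, "roll": 0, "fingers": 0.3}, {"dx": 0, "dy": 0, "dz": 0, "roll": 0, "fingers": 0.45}, {"dx": 0, "dy": 0, "dz": 0, "roll": 0, "fingers": 0.7}, {"dx": 0, "dy": 0, "dz": 0, "roll": 0, "fingers": 0.8}, {"dx": 0, "dy": 0, "dz": 0, "roll": 0, "fingers": 0.8}, {"dx": 0, "dy": 0, "dz": 0, "roll": 0, "fingers": 0.8}, {"dx": 0, "dy": 0, "dz": 0, "roll": 0, "fingers": 0.8}]' --grip_force 40

```text
time: 4.42
tool_pos: [0.5523, -0.3843, 0.0526]
tcp_rot: [2.119, 2.318, -0.0]
wrist_force: [-1.6, -0.2, 5.7]
width: 0.476
```

```bash
python3 - <<'E'
from h import *
plan(.5206,-.0495,.18,95)
E
```

```text
t 4.42 p [ 0.5523 -0.3843  0.0526] h 95.14 F [-1.6 -0.2  5.7] w 0.476
 tool shift units [ 8.4  -0.04 -3.2 ] roll units 0.03
```

Gripped, but about 8 mm high. I'll regrip lower.

Call:
play_rows --rows '[{"dx": 0, "dy": 0, "dz": 0, "roll": 0, "fingers": 0.2}, {"dx": 0, "dy": 0, "dz": 0, "roll": 0, "fingers": 0.2}, {"dx": 0, "dy": 0, "dz": 0, "roll": 0, "fingers": 0.2}, {"dx": 0.08, "dy": 0, "dz": 0.1, "roll": 0, "fingers": 0.2}, {"dx": 0, "dy": 0, "dz": 0.11, "roll": 0, "fingers": 0.2}, {"dx": 0, "dy": 0, "dz": 0, "roll": 0, "fingers": 0.2}, {"dx": 0, "dy": 0, "dz": 0, "roll": 0, "fingers": 0.3}, {"dx": 0, "dy": 0, "dz": 0, "roll": 0, "fingers": 0.45}, {"dx": 0, "dy": 0, "dz": 0, "roll": 0, "fingers": 0.7}, {"dx": 0, "dy": 0, "dz": 0, "roll": 0, "fingers": 0.8}, {"dx": 0, "dy": 0, "dz": 0, "roll": 0, "fingers": 0.8}, {"dx": 0, "dy": 0, "dz": 0, "roll": 0, "fingers": 0.8}, {"dx": 0, "dy": 0, "dz": 0, "roll": 0, "fingers": 0.8}]' --grip_force 40

```text
time: 5.5
tool_pos: [0.5515, -0.3806, 0.0429]
tcp_rot: [2.12, 2.318, 0.0]
wrist_force: [-0.1, 0.1, -0.5]
width: 0.477
```

Call:
play_rows --rows '[{"dx": 0, "dy": 0, "dz": -0.2, "roll": 0, "fingers": 0.8}, {"dx": 0, "dy": 0, "dz": -0.5, "roll": 0, "fingers": 0.8}, {"dx": 0, "dy": 0, "dz": -0.7, "roll": 0, "fingers": 0.8}, {"dx": 0, "dy": 0, "dz": -0.7, "roll": 0, "fingers": 0.8}, {"dx": 0, "dy": 0, "dz": -0.7, "roll": 0, "fingers": 0.8}, {"dx": 0, "dy": 0, "dz": -0.5, "roll": 0, "fingers": 0.8}, {"dx": 0, "dy": 0, "dz": -0.2, "roll": 0, "fingers": 0.8}, {"dx": 0, "dy": 0, "dz": 0, "roll": 0, "fingers": 0.8}]'

```text
time: 6.17
tool_pos: [0.553, -0.3816, 0.1866]
tcp_rot: [2.116, 2.314, 0.001]
wrist_force: [0.2, 0.3, -1.2]
width: 0.481
```

```bash
python3 - <<'E'
from h import *
plan(.5206,-.0495,.18,95)
E
```

```text
t 6.17 p [ 0.553  -0.3816  0.1866] h 95.14 F [ 0.2  0.3 -1.2] w 0.481
 tool shift units [ 8.34 -0.06  0.13] roll units 0.03
```

Call:
play_rows --rows '[{"dx": 0.3, "dy": 0, "dz": 0, "roll": 0, "fingers": 0.8}, {"dx": 0.6, "dy": 0, "dz": 0, "roll": 0, "fingers": 0.8}, {"dx": 0.8, "dy": 0, "dz": 0, "roll": 0, "fingers": 0.8}, {"dx": 0.8, "dy": 0, "dz": 0, "roll": 0, "fingers": 0.8}, {"dx": 0.8, "dy": 0, "dz": 0, "roll": 0, "fingers": 0.8}, {"dx": 0.8, "dy": 0, "dz": 0, "roll": 0, "fingers": 0.8}, {"dx": 0.8, "dy": 0, "dz": 0, "roll": 0, "fingers": 0.8}, {"dx": 0.8, "dy": 0, "dz": 0, "roll": 0, "fingers": 0.8}, {"dx": 0.8, "dy": 0, "dz": 0, "roll": 0, "fingers": 0.8}, {"dx": 0.8, "dy": 0, "dz": 0, "roll": 0, "fingers": 0.8}, {"dx": 0.6, "dy": 0, "dz": 0, "roll": 0, "fingers": 0.8}, {"dx": 0.3, "dy": 0, "dz": 0, "roll": 0, "fingers": 0.8}, {"dx": 0.1, "dy": 0, "dz": 0, "roll": 0, "fingers": 0.8}, {"dx": 0, "dy": 0, "dz": 0, "roll": 0, "fingers": 0.8}, {"dx": 0, "dy": 0, "dz": 0, "roll": 0, "fingers": 0.8}]'

```text
time: 7.42
tool_pos: [0.5213, -0.0503, 0.182]
tcp_rot: [-2.119, -2.318, 0.002]
wrist_force: [0.0, -0.4, -2.4]
width: 0.478
```

```bash
python3 - <<'E'
from h import *
plan(.5206,-.0495,.052,95)
c=cam("side");save(c,"side2.png",(190,130,350,270),4)
W=cloud(c).reshape(-1,3);s=bot.read_state()["tool_pos"]
m=(np.hypot(W[:,0]-s[0],W[:,1]-s[1])<.05)&(abs(W[:,2]-s[2]+.025)<.012);q=W[m];print(len(q),q.min(0),q.max(0))
E
```

```text
t 7.42 p [ 0.5213 -0.0503  0.182 ] h 95.15 F [ 0.  -0.4 -2.4] w 0.478
 tool shift units [ 0.02 -0.01  3.25] roll units 0.04
103 [ 0.49559535 -0.05976722  0.14559992] [ 0.52890807 -0.02824302  0.16915835]
```

View pics/side2.png

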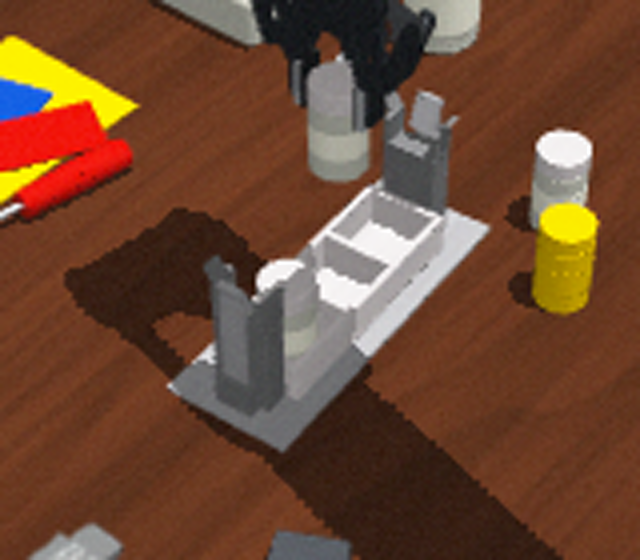

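The jar hangs upright in the gripper at (338,120), over the middle cell. I'll lower it, release and rise.

Call:
play_rows --rows '[{"dx": 0, "dy": 0, "dz": 0.4, "roll": 0, "fingers": 0.8}, {"dx": 0, "dy": 0, "dz": 0.6, "roll": 0, "fingers": 0.8}, {"dx": 0, "dy": 0, "dz": 0.6, "roll": 0, "fingers": 0.8}, {"dx": 0, "dy": 0, "dz": 0.6, "roll": 0, "fingers": 0.8}, {"dx": 0, "dy": 0, "dz": 0.5, "roll": 0, "fingers": 0.8}, {"dx": 0, "dy": 0, "dz": 0.3, "roll": 0, "fingers": 0.8}, {"dx": 0, "dy": 0, "dz": 0.15, "roll": 0, "fingers": 0.8}, {"dx": 0, "dy": 0, "dz": 0, "roll": 0, "fingers": 0.8}, {"dx": 0, "dy": 0, "dz": 0, "roll": 0, "fingers": 0.8}]'

```text
time: 8.22
tool_pos: [0.5224, -0.0504, 0.0574]
tcp_rot: [2.12, 2.317, 0.001]
wrist_force: [-0.7, -0.6, -1.5]
width: 0.478
```

Call:
play_rows --rows '[{"dx": 0, "dy": 0, "dz": 0.1, "roll": 0, "fingers": 0.8}, {"dx": 0, "dy": 0, "dz": 0.07, "roll": 0, "fingers": 0.8}, {"dx": 0, "dy": 0, "dz": 0.03, "roll": 0, "fingers": 0.8}, {"dx": 0, "dy": 0, "dz": 0, "roll": 0, "fingers": 0.8}, {"dx": 0, "dy": 0, "dz": 0, "roll": 0, "fingers": 0.8}]'

```text
time: 8.63
tool_pos: [0.5219, -0.0498, 0.0492]
tcp_rot: [2.119, 2.319, 0.0]
wrist_force: [0.1, 0.4, -1.0]
width: 0.483
```

Call:
play_rows --rows '[{"dx": 0, "dy": 0, "dz": 0.02, "roll": 0, "fingers": 0.8}, {"dx": 0, "dy": 0, "dz": 0, "roll": 0, "fingers": 0.5}, {"dx": 0, "dy": 0, "dz": 0, "roll": 0, "fingers": 0.3}, {"dx": 0, "dy": 0, "dz": 0, "roll": 0, "fingers": 0}, {"dx": 0, "dy": 0, "dz": 0, "roll": 0, "fingers": 0}, {"dx": 0, "dy": 0, "dz": 0, "roll": 0, "fingers": 0}, {"dx": 0, "dy": 0, "dz": 0, "roll": 0, "fingers": 0}, {"dx": 0, "dy": 0, "dz": -0.4, "roll": 0, "fingers": 0}, {"dx": 0, "dy": 0, "dz": -0.7, "roll": 0, "fingers": 0}, {"dx": 0, "dy": 0, "dz": -0.8, "roll": 0, "fingers": 0}, {"dx": 0, "dy": 0, "dz": -0.7, "roll": 0, "fingers": 0}, {"dx": 0, "dy": 0, "dz": -0.4, "roll": 0, "fingers": 0}, {"dx": 0, "dy": 0, "dz": 0, "roll": 0, "fingers": 0}, {"dx": 0, "dy": 0, "dz": 0, "roll": 0, "fingers": 0}]'

```text
time: 9.8
tool_pos: [0.5226, -0.05, 0.1692]
tcp_rot: [2.118, 2.317, 0.002]
wrist_force: [-0.1, -0.5, -0.1]
width: 1.002
```

```bash
python3 - <<'E'
from h import *
plan(.4515,-.2304,.14,95)
E
```

```text
t 9.8 p [ 0.5226 -0.05    0.1692] h 95.13 F [-0.1 -0.5 -0.1] w 1.002
 tool shift units [-4.33 -2.18  0.73] roll units 0.03
```

Call:
play_rows --rows '[{"dx": -0.3, "dy": -0.15, "dz": 0, "roll": 0, "fingers": 0}, {"dx": -0.7, "dy": -0.35, "dz": 0, "roll": 0, "fingers": 0}, {"dx": -0.7, "dy": -0.35, "dz": 0, "roll": 0, "fingers": 0}, {"dx": -0.7, "dy": -0.35, "dz": 0, "roll": 0, "fingers": 0}, {"dx": -0.7, "dy": -0.35, "dz": 0, "roll": 0, "fingers": 0}, {"dx": -0.7, "dy": -0.35, "dz": 0, "roll": 0, "fingers": 0}, {"dx": -0.4, "dy": -0.21, "dz": 0, "roll": 0, "fingers": 0}, {"dx": -0.13, "dy": -0.07, "dz": 0, "roll": 0, "fingers": 0}, {"dx": 0, "dy": 0, "dz": 0.4, "roll": 0, "fingers": 0}, {"dx": 0, "dy": 0, "dz": 0.4, "roll": 0, "fingers": 0}, {"dx": 0, "dy": 0, "dz": 0, "roll": 0, "fingers": 0}, {"dx": 0, "dy": 0, "dz": 0, "roll": 0, "fingers": 0}, {"dx": 0, "dy": 0, "dz": 0, "roll": 0, "fingers": 0}]'

```text
time: 10.88
tool_pos: [0.4504, -0.2295, 0.1357]
tcp_rot: [-2.118, -2.318, 0.0]
wrist_force: [0.7, 0.2, -0.2]
width: 1.0
```

```bash
python3 - <<'E'
from h import *
plan(.4515,-.2304,.043,95)
E
```

```text
t 10.88 p [ 0.4504 -0.2295  0.1357] h 95.17 F [ 0.7  0.2 -0.2] w 1.0
 tool shift units [-0.03  0.03  2.32] roll units 0.04
```

Call:
play_rows --rows '[{"dx": -0.03, "dy": 0.03, "dz": 0.3, "roll": 0, "fingers": 0}, {"dx": 0, "dy": 0, "dz": 0.5, "roll": 0, "fingers": 0}, {"dx": 0, "dy": 0, "dz": 0.5, "roll": 0, "fingers": 0}, {"dx": 0, "dy": 0, "dz": 0.5, "roll": 0, "fingers": 0}, {"dx": 0, "dy": 0, "dz": 0.35, "roll": 0, "fingers": 0}, {"dx": 0, "dy": 0, "dz": 0.17, "roll": 0, "fingers": 0}, {"dx": 0, "dy": 0, "dz": 0, "roll": 0, "fingers": 0}, {"dx": 0, "dy": 0, "dz": 0, "roll": 0, "fingers": 0}, {"dx": 0, "dy": 0, "dz": 0, "roll": 0, "fingers": 0}]'

```text
time: 11.63
tool_pos: [0.4528, -0.2317, 0.0444]
tcp_rot: [2.118, 2.317, 0.001]
wrist_force: [0.1, 0.2, 0.7]
width: 0.999
```

Call:
play_rows --rows '[{"dx": 0.03, "dy": 0, "dz": 0.03, "roll": 0, "fingers": 0.3}, {"dx": 0, "dy": 0, "dz": 0, "roll": 0, "fingers": 0.45}, {"dx": 0, "dy": 0, "dz": 0, "roll": 0, "fingers": 0.7}, {"dx": 0, "dy": 0, "dz": 0, "roll": 0, "fingers": 0.8}, {"dx": 0, "dy": 0, "dz": 0, "roll": 0, "fingers": 0.8}, {"dx": 0, "dy": 0, "dz": 0, "roll": 0, "fingers": 0.8}, {"dx": 0, "dy": 0, "dz": 0, "roll": 0, "fingers": 0.8}]' --grip_force 40

```text
time: 12.22
tool_pos: [0.4522, -0.2303, 0.0428]
tcp_rot: [2.119, 2.318, 0.001]
wrist_force: [-0.7, 0.6, 5.8]
width: 0.479
```

Call:
play_rows --rows '[{"dx": 0, "dy": 0, "dz": -0.2, "roll": 0, "fingers": 0.8}, {"dx": 0, "dy": 0, "dz": -0.5, "roll": 0, "fingers": 0.8}, {"dx": 0, "dy": 0, "dz": -0.7, "roll": 0, "fingers": 0.8}, {"dx": 0, "dy": 0, "dz": -0.7, "roll": 0, "fingers": 0.8}, {"dx": 0, "dy": 0, "dz": -0.7, "roll": 0, "fingers": 0.8}, {"dx": 0, "dy": 0, "dz": -0.5, "roll": 0, "fingers": 0.8}, {"dx": 0, "dy": 0, "dz": -0.2, "roll": 0, "fingers": 0.8}, {"dx": 0, "dy": 0, "dz": 0, "roll": 0, "fingers": 0.8}, {"dx": 0, "dy": 0, "dz": 0, "roll": 0, "fingers": 0.8}]'

```text
time: 12.97
tool_pos: [0.4511, -0.2298, 0.1814]
tcp_rot: [-2.119, -2.318, 0.0]
wrist_force: [0.3, -0.1, -1.6]
width: 0.483
```

```bash
python3 - <<'E'
from h import *
a=np.radians(5.1);print(.5206+.060*np.sin(a),-.0495-.060*np.cos(a))
plan(.5206+.060*np.sin(a),-.0495-.060*np.cos(a),.18,95)
E
```

```text
0.5259336578119864 -0.10926246392464617
t 12.97 p [ 0.4511 -0.2298  0.1814] h 95.14 F [ 0.3 -0.1 -1.6] w 0.483
 tool shift units [2.83 2.13 0.03] roll units 0.03
```

Call:
play_rows --rows '[{"dx": 0.2, "dy": 0.15, "dz": 0, "roll": 0, "fingers": 0.8}, {"dx": 0.5, "dy": 0.38, "dz": 0, "roll": 0, "fingers": 0.8}, {"dx": 0.5, "dy": 0.38, "dz": 0, "roll": 0, "fingers": 0.8}, {"dx": 0.5, "dy": 0.38, "dz": 0, "roll": 0, "fingers": 0.8}, {"dx": 0.5, "dy": 0.38, "dz": 0, "roll": 0, "fingers": 0.8}, {"dx": 0.4, "dy": 0.3, "dz": 0, "roll": 0, "fingers": 0.8}, {"dx": 0.2, "dy": 0.14, "dz": 0, "roll": 0, "fingers": 0.8}, {"dx": 0, "dy": 0, "dz": 0, "roll": 0, "fingers": 0.8}, {"dx": 0, "dy": 0, "dz": 0, "roll": 0, "fingers": 0.8}, {"dx": 0, "dy": 0, "dz": 0, "roll": 0, "fingers": 0.8}]'

```text
time: 13.8
tool_pos: [0.5247, -0.1113, 0.1811]
tcp_rot: [-2.119, -2.318, 0.002]
wrist_force: [-0.3, -0.2, -1.4]
width: 0.481
```

```bash
python3 - <<'E'
from h import *
plan(.5259,-.1093,.0505,95)
c=cam("side");save(c,"side3.png",(190,120,350,270),4)
E
```

```text
t 13.8 p [ 0.5247 -0.1113  0.1811] h 95.13 F [-0.3 -0.2 -1.4] w 0.481
 tool shift units [0.05 0.04 3.27] roll units 0.03
```

View pics/side3.png

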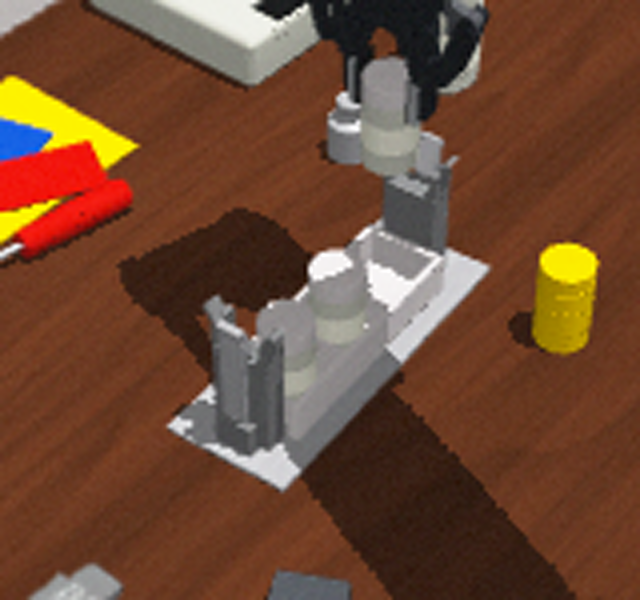

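The first jar stands upright in the middle cell at (338,295). The second hangs above cell0 at (390,115). Lowering it now.

Call:
play_rows --rows '[{"dx": 0.05, "dy": 0.04, "dz": 0.3, "roll": 0, "fingers": 0.8}, {"dx": 0, "dy": 0, "dz": 0.6, "roll": 0, "fingers": 0.8}, {"dx": 0, "dy": 0, "dz": 0.6, "roll": 0, "fingers": 0.8}, {"dx": 0, "dy": 0, "dz": 0.6, "roll": 0, "fingers": 0.8}, {"dx": 0, "dy": 0, "dz": 0.5, "roll": 0, "fingers": 0.8}, {"dx": 0, "dy": 0, "dz": 0.3, "roll": 0, "fingers": 0.8}, {"dx": 0, "dy": 0, "dz": 0.2, "roll": 0, "fingers": 0.8}, {"dx": 0, "dy": 0, "dz": 0, "roll": 0, "fingers": 0.8}, {"dx": 0, "dy": 0, "dz": 0, "roll": 0, "fingers": 0.8}, {"dx": 0, "dy": 0, "dz": 0, "roll": 0, "fingers": 0.8}]'

```text
time: 14.68
tool_pos: [0.5283, -0.1092, 0.0594]
tcp_rot: [2.119, 2.317, 0.002]
wrist_force: [-0.0, 0.4, -1.1]
width: 0.479
```

Call:
play_rows --rows '[{"dx": 0, "dy": -0.03, "dz": 0.12, "roll": 0, "fingers": 0.8}, {"dx": 0, "dy": 0, "dz": 0.09, "roll": 0, "fingers": 0.8}, {"dx": 0, "dy": 0, "dz": 0.04, "roll": 0, "fingers": 0.8}, {"dx": 0, "dy": 0, "dz": 0, "roll": 0, "fingers": 0.8}, {"dx": 0, "dy": 0, "dz": 0, "roll": 0, "fingers": 0.8}]'

```text
time: 15.1
tool_pos: [0.5262, -0.109, 0.0488]
tcp_rot: [2.119, 2.318, 0.0]
wrist_force: [-0.9, 0.4, 4.5]
width: 0.473
```

Contact with the floor (+4.5 N). Release and rise.

Call:
play_rows --rows '[{"dx": 0, "dy": 0, "dz": 0, "roll": 0, "fingers": 0.5}, {"dx": 0, "dy": 0, "dz": 0, "roll": 0, "fingers": 0.3}, {"dx": 0, "dy": 0, "dz": 0, "roll": 0, "fingers": 0.1}, {"dx": 0, "dy": 0, "dz": 0, "roll": 0, "fingers": 0}, {"dx": 0, "dy": 0, "dz": 0, "roll": 0, "fingers": 0}, {"dx": 0, "dy": 0, "dz": 0, "roll": 0, "fingers": 0}, {"dx": 0, "dy": 0, "dz": -0.4, "roll": 0, "fingers": 0}, {"dx": 0, "dy": 0, "dz": -0.7, "roll": 0, "fingers": 0}, {"dx": 0, "dy": 0, "dz": -0.8, "roll": 0, "fingers": 0}, {"dx": 0, "dy": 0, "dz": -0.8, "roll": 0, "fingers": 0}, {"dx": 0, "dy": 0, "dz": -0.5, "roll": 0, "fingers": 0}, {"dx": 0, "dy": 0, "dz": -0.2, "roll": 0, "fingers": 0}, {"dx": 0, "dy": 0, "dz": 0, "roll": 0, "fingers": 0}, {"dx": 0, "dy": 0, "dz": 0, "roll": 0, "fingers": 0}]'

```text
time: 16.27
tool_pos: [0.5255, -0.1088, 0.1834]
tcp_rot: [-2.119, -2.318, 0.0]
wrist_force: [-0.4, -0.6, -1.0]
width: 1.001
```

```bash
python3 - <<'E'
from h import *
plan(.498,.3225,.15,90)
# bar yaw: low tight band via ends in original cloud
T=dict(np.load("top0.npz"));S=dict(np.load("side0.npz"))
for c in(T,S):
    X=cloud(c).reshape(-1,3)
    m=(abs(X[:,0]-.497)<.03)&(abs(X[:,1]-.322)<.14)&(X[:,2]>.006)&(X[:,2]<.05);q=X[m]
    for _ in range(8):
        cen=q[:,:2].mean(0);u=np.linalg.svd(q[:,:2]-cen)[2][0]if 0 else np.linalg.eigh(np.cov(q[:,:2].T))[1][:,1]
        m=(abs((X[:,:2]-cen)@np.array([-u[1],u[0]]))<.027)&(abs((X[:,:2]-cen)@u)<.12)&(X[:,2]>.006)&(X[:,2]<.05);q=X[m]
    r=(q[:,:2]-cen)@u;w=(q[:,:2]-cen)@np.array([-u[1],u[0]])
    print(cen,np.degrees(np.arctan2(u[1],u[0])),r.min(),r.max(),w.min(),w.max(),len(q))
    # edge lines
    e=[];o=u if u[1]>0 else -u;n=np.array([-o[1],o[0]])
    r=(q[:,:2]-cen)@o;w=(q[:,:2]-cen)@n
    for sgn in(1,-1):
        bx=np.arange(-.085,.085,.005);pts=[(b,(sgn*w[(abs(r-b)<.003)]).max()*sgn) for b in bx if (abs(r-b)<.003).any()]
        e.append(np.polyfit(*np.array(pts).T,1))
    print("edge slopes deg",[np.degrees(x[0]) for x in e],[x[1] for x in e])
E
```

```text
t 16.27 p [ 0.5255 -0.1088  0.1834] h 95.14 F [-0.4 -0.6 -1. ] w 1.001
 tool shift units [10.8   0.28  0.84] roll units 1.29
[0.49774252 0.32183023] 89.65302388813572 -0.11171055350978976 0.1123835312371224 -0.024142234086366128 0.022478978733257018 1042
edge slopes deg [np.float64(-0.18651549530396097), np.float64(0.0688352703809186)] [np.float64(0.021333474919051746), np.float64(-0.022681639066121966)]
[0.49297013 0.3353456 ] 88.70000338348474 -0.11945835417824265 0.10006672737212101 -0.02655247521986967 0.021812561390778272 969
edge slopes deg [np.float64(1.3256434924717864), np.float64(-2.4892461253317233)] [np.float64(0.019087216388413354), np.float64(-0.019268297653447085)]
```

Call:
play_rows --rows '[{"dx": 0.4, "dy": 0.01, "dz": 0, "roll": 0, "fingers": 0}, {"dx": 0.8, "dy": 0.02, "dz": 0, "roll": 0, "fingers": 0}, {"dx": 0.8, "dy": 0.02, "dz": 0, "roll": 0, "fingers": 0}, {"dx": 0.8, "dy": 0.02, "dz": 0, "roll": 0, "fingers": 0}, {"dx": 0.8, "dy": 0.02, "dz": 0, "roll": 0, "fingers": 0}, {"dx": 0.8, "dy": 0.02, "dz": 0, "roll": 0, "fingers": 0}, {"dx": 0.8, "dy": 0.02, "dz": 0, "roll": 0, "fingers": 0}, {"dx": 0.8, "dy": 0.02, "dz": 0, "roll": 0, "fingers": 0}, {"dx": 0.8, "dy": 0.02, "dz": 0, "roll": 0, "fingers": 0}, {"dx": 0.8, "dy": 0.02, "dz": 0, "roll": 0, "fingers": 0}, {"dx": 0.8, "dy": 0.02, "dz": 0, "roll": 0, "fingers": 0}, {"dx": 0.8, "dy": 0.02, "dz": 0, "roll": 0, "fingers": 0}, {"dx": 0.8, "dy": 0.02, "dz": 0, "roll": 0, "fingers": 0}, {"dx": 0.5, "dy": 0.02, "dz": 0.2, "roll": 0, "fingers": 0}, {"dx": 0.1, "dy": 0.01, "dz": 0.4, "roll": 0.5, "fingers": 0}, {"dx": 0, "dy": 0, "dz": 0.3, "roll": 0.9, "fingers": 0}, {"dx": 0, "dy": 0, "dz": 0, "roll": 0, "fingers": 0}, {"dx": 0, "dy": 0, "dz": 0, "roll": 0, "fingers": 0}, {"dx": 0, "dy": 0, "dz": 0, "roll": 0, "fingers": 0}]'

```text
time: 17.85
tool_pos: [0.4985, 0.3138, 0.1469]
tcp_rot: [-2.229, -2.213, 0.003]
wrist_force: [-0.6, -0.3, -0.4]
width: 1.002
```

```bash
python3 - <<'E'
from h import *
plan(.498,.322,.014,89.6)
E
```

```text
t 17.85 p [0.4985 0.3138 0.1469] h 89.6 F [-0.6 -0.3 -0.4] w 1.002
 tool shift units [ 0.21 -0.01  3.32] roll units -0.00
```

Call:
play_rows --rows '[{"dx": 0.1, "dy": 0, "dz": 0.3, "roll": 0, "fingers": 0.3}, {"dx": 0.1, "dy": 0, "dz": 0.6, "roll": 0, "fingers": 0.3}, {"dx": 0, "dy": 0, "dz": 0.6, "roll": 0, "fingers": 0.3}, {"dx": 0, "dy": 0, "dz": 0.6, "roll": 0, "fingers": 0.3}, {"dx": 0, "dy": 0, "dz": 0.5, "roll": 0, "fingers": 0.3}, {"dx": 0, "dy": 0, "dz": 0.3, "roll": 0, "fingers": 0.3}, {"dx": 0, "dy": 0, "dz": 0.2, "roll": 0, "fingers": 0.3}, {"dx": 0, "dy": 0, "dz": 0, "roll": 0, "fingers": 0.3}, {"dx": 0, "dy": 0, "dz": 0, "roll": 0, "fingers": 0.3}, {"dx": 0, "dy": 0, "dz": 0, "roll": 0, "fingers": 0.3}]'

```text
time: 18.68
tool_pos: [0.5004, 0.3231, 0.0255]
tcp_rot: [2.23, 2.212, 0.004]
wrist_force: [-0.1, -0.4, -0.3]
width: 0.698
```

```bash
python3 - <<'E'
from h import *
plan(.498,.322,.0135,89.6)
E
```

```text
t 18.68 p [0.5004 0.3231 0.0255] h 89.54 F [-0.1 -0.4 -0.3] w 0.698
 tool shift units [-0.03 -0.06  0.3 ] roll units -0.02
```

Call:
play_rows --rows '[{"dx": -0.03, "dy": -0.06, "dz": 0.12, "roll": 0, "fingers": 0.3}, {"dx": 0, "dy": 0, "dz": 0.12, "roll": 0, "fingers": 0.3}, {"dx": 0, "dy": 0, "dz": 0.05, "roll": 0, "fingers": 0.3}, {"dx": 0, "dy": 0, "dz": 0, "roll": 0, "fingers": 0.3}, {"dx": 0, "dy": 0, "dz": 0, "roll": 0, "fingers": 0.3}, {"dx": 0, "dy": 0, "dz": 0, "roll": 0, "fingers": 0.5}, {"dx": 0, "dy": 0, "dz": 0, "roll": 0, "fingers": 0.65}, {"dx": 0, "dy": 0, "dz": 0, "roll": 0, "fingers": 0.8}, {"dx": 0, "dy": 0, "dz": 0, "roll": 0, "fingers": 1}, {"dx": 0, "dy": 0, "dz": 0, "roll": 0, "fingers": 1}, {"dx": 0, "dy": 0, "dz": 0, "roll": 0, "fingers": 1}, {"dx": 0, "dy": 0, "dz": 0, "roll": 0, "fingers": 1}, {"dx": 0, "dy": 0, "dz": 0, "roll": 0, "fingers": 1}]' --grip_force 80

```text
time: 19.77
tool_pos: [0.4972, 0.3215, 0.0129]
tcp_rot: [2.23, 2.212, 0.002]
wrist_force: [0.3, 0.2, 2.6]
width: 0.195
```

Call:
play_rows --rows '[{"dx": 0, "dy": 0, "dz": -0.2, "roll": 0, "fingers": 1}, {"dx": 0, "dy": 0, "dz": -0.5, "roll": 0, "fingers": 1}, {"dx": 0, "dy": 0, "dz": -0.7, "roll": 0, "fingers": 1}, {"dx": 0, "dy": 0, "dz": -0.7, "roll": 0, "fingers": 1}, {"dx": 0, "dy": 0, "dz": -0.7, "roll": 0, "fingers": 1}, {"dx": 0, "dy": 0, "dz": -0.7, "roll": 0, "fingers": 1}, {"dx": 0, "dy": 0, "dz": -0.5, "roll": 0, "fingers": 1}, {"dx": 0, "dy": 0, "dz": -0.2, "roll": -0.6, "fingers": 1}, {"dx": 0, "dy": 0, "dz": 0, "roll": -0.7, "fingers": 1}, {"dx": 0, "dy": 0, "dz": 0, "roll": -0.1, "fingers": 1}, {"dx": 0, "dy": 0, "dz": 0, "roll": 0, "fingers": 1}, {"dx": 0, "dy": 0, "dz": 0, "roll": 0, "fingers": 1}]'

```text
time: 20.77
tool_pos: [0.4959, 0.3208, 0.1795]
tcp_rot: [-2.12, -2.317, 0.003]
wrist_force: [-0.9, 0.0, -1.4]
width: 0.197
```

```bash
python3 - <<'E'
from h import *
plan(.5206,-.0495,.18,95.1)
E
```

```text
t 20.77 p [0.4959 0.3208 0.1795] h 95.08 F [-0.9  0.  -1.4] w 0.197
 tool shift units [-9.28 -0.2  -0.  ] roll units -0.01
```

Call:
play_rows --rows '[{"dx": -0.3, "dy": 0, "dz": 0, "roll": 0, "fingers": 1}, {"dx": -0.6, "dy": -0.01, "dz": 0, "roll": 0, "fingers": 1}, {"dx": -0.7, "dy": -0.02, "dz": 0, "roll": 0, "fingers": 1}, {"dx": -0.7, "dy": -0.02, "dz": 0, "roll": 0, "fingers": 1}, {"dx": -0.7, "dy": -0.02, "dz": 0, "roll": 0, "fingers": 1}, {"dx": -0.7, "dy": -0.02, "dz": 0, "roll": 0, "fingers": 1}, {"dx": -0.7, "dy": -0.02, "dz": 0, "roll": 0, "fingers": 1}, {"dx": -0.7, "dy": -0.02, "dz": 0, "roll": 0, "fingers": 1}, {"dx": -0.7, "dy": -0.02, "dz": 0, "roll": 0, "fingers": 1}, {"dx": -0.7, "dy": -0.02, "dz": 0, "roll": 0, "fingers": 1}, {"dx": -0.7, "dy": -0.02, "dz": 0, "roll": 0, "fingers": 1}, {"dx": -0.7, "dy": -0.02, "dz": 0, "roll": 0, "fingers": 1}, {"dx": -0.6, "dy": -0.01, "dz": 0, "roll": 0, "fingers": 1}, {"dx": -0.4, "dy": 0, "dz": 0, "roll": 0, "fingers": 1}, {"dx": -0.1, "dy": 0, "dz": 0, "roll": 0, "fingers": 1}, {"dx": 0, "dy": 0, "dz": 0, "roll": 0, "fingers": 1}, {"dx": 0, "dy": 0, "dz": 0, "roll": 0, "fingers": 1}, {"dx": 0, "dy": 0, "dz": 0, "roll": 0, "fingers": 1}]'

```text
time: 22.27
tool_pos: [0.5198, -0.0375, 0.1802]
tcp_rot: [-2.119, -2.318, 0.0]
wrist_force: [-0.3, 0.0, -0.6]
width: 0.198
```

```bash
python3 - <<'E'
from h import *
plan(.5206,-.0495,.14,95.1)
s=bot.read_state()["tool_pos"]
for n in("top","side"):
    c=cam(n);X=cloud(c);W=X.reshape(-1,3)
    m=(np.hypot(W[:,0]-s[0],W[:,1]-s[1])<.13)&(abs(W[:,2]-(s[2]-.0129+.006))<.009);q=W[m]
    print(n,len(q),q.mean(0),cv2.minAreaRect((q[:,:2]*1000).astype(np.float32)))
    a=np.radians(5.0);l=(q[:,:2]-s[:2])@np.array([[np.cos(a),-np.sin(a)],[np.sin(a),np.cos(a)]])
    for sg in(1,-1):
        e=l[sg*l[:,1]>.097];print("  end",sg,len(e),e.min(0).round(4),e.max(0).round(4))
    m=(np.hypot(W[:,0]-.52,W[:,1]+.05)<.14)&(W[:,2]>.112)&(W[:,2]<.125);q=W[m];l=(q[:,:2]-[.5206,-.0495])@np.array([[np.cos(a),-np.sin(a)],[np.sin(a),np.cos(a)]])
    for sg in(1,-1):
        e=l[sg*l[:,1]>.08]
        if len(e):print("  tower",sg,len(e),e.min(0).round(4),e.max(0).round(4))
    save(c,n+"4.png",(190,120,390,270) if n=="side" else (210,150,360,263),3 if n=="side" else 4)
a=cv2.imread("pics/top4.png");b=cv2.imread("pics/side4.png")
b=cv2.resize(b,(600,450));cv2.imwrite("pics/side4.png",b)
E
```

```text
t 22.27 p [ 0.5198 -0.0375  0.1802] h 95.15 F [-0.3  0.  -0.6] w 0.198
 tool shift units [-0.3  -0.01  1.  ] roll units 0.01
top 801 [ 0.51639272 -0.04129254  0.1751491 ] ((518.5094604492188, -32.03813171386719), (46.544979095458984, 218.02088928222656), 5.239835262298584)
  end 1 87 [-0.0163  0.0971] [0.0135 0.1146]
  end -1 28 [-0.0151 -0.1034] [ 0.0146 -0.0972]
  tower 1 22 [-0.0292  0.1004] [0.029  0.1232]
side 713 [ 0.507678   -0.00965654  0.17314924] ((515.839599609375, -33.28053283691406), (48.447715759277344, 225.7274169921875), 4.922326564788818)
  end 1 78 [-0.0208  0.0975] [0.011  0.1174]
  end -1 17 [-0.0194 -0.1083] [-0.0033 -0.0974]
  tower 1 39 [-0.0311  0.1013] [0.0265 0.1264]
  tower -1 21 [-0.0318 -0.1266] [ 0.0072 -0.0973]
```

View pics/side4.png

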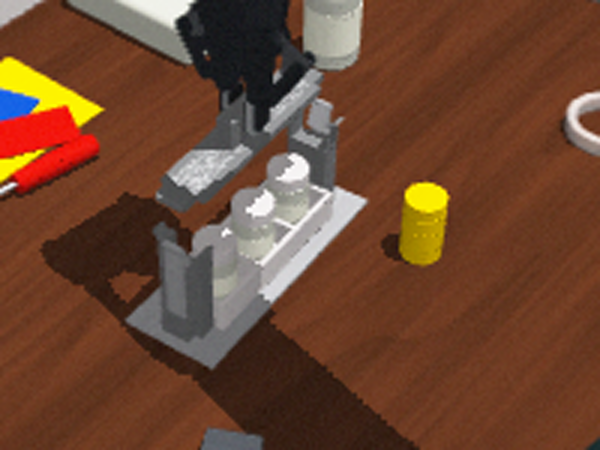

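All three jars stand in their cells at (212,255), (252,220) and (288,185). The bar is level above them, about 12 mm short of centre along y. I'll correct that, lower it to just above the towers and compare there.

Call:
play_rows --rows '[{"dx": -0.2, "dy": 0.03, "dz": 0, "roll": 0, "fingers": 1}, {"dx": -0.14, "dy": 0, "dz": 0.2, "roll": 0, "fingers": 1}, {"dx": 0, "dy": 0, "dz": 0.3, "roll": 0, "fingers": 1}, {"dx": 0, "dy": 0, "dz": 0.3, "roll": 0, "fingers": 1}, {"dx": 0, "dy": 0, "dz": 0.2, "roll": 0, "fingers": 1}, {"dx": 0, "dy": 0, "dz": 0, "roll": 0, "fingers": 1}, {"dx": 0, "dy": 0, "dz": 0, "roll": 0, "fingers": 1}, {"dx": 0, "dy": 0, "dz": 0, "roll": 0, "fingers": 1}, {"dx": 0, "dy": 0, "dz": 0, "roll": 0, "fingers": 1}]'

```text
time: 23.12
tool_pos: [0.5231, -0.0516, 0.141]
tcp_rot: [2.119, 2.318, 0.001]
wrist_force: [-0.3, -0.1, -1.2]
width: 0.195
```

```bash
cat > look.py <<'E'
from h import *
import sys
tag=sys.argv[1];plan(.5222,-.0509,.12,95.1)
s=bot.read_state()["tool_pos"];ims=[]
a=np.radians(5.1);Q=np.array([[np.cos(a),-np.sin(a)],[np.sin(a),np.cos(a)]])
for n in("top","side"):
    c=cam(n);W=cloud(c).reshape(-1,3);zb=s[2]-.0129
    l=(W[:,:2]-[.5206,-.0495])@Q;z=W[:,2]-(0 if n=="top" else -.002)
    def st(nm,m):
        q=l[m]
        if len(q)>3:print(n,nm,len(q),"x",q[:,0].min().round(4),q[:,0].max().round(4),"y",q[:,1].min().round(4),q[:,1].max().round(4))
    for sg in(1,-1):
        st("barend%d"%sg,(abs(z-zb-.006)<.005)&(abs(l[:,0])<.02)&(sg*l[:,1]>.095)&(sg*l[:,1]<.122))
        st("barbody%d"%sg,(abs(z-zb-.006)<.005)&(abs(l[:,0])<.03)&(sg*l[:,1]>.05)&(sg*l[:,1]<.09))
        st("tower%d"%sg,(z>.105)&(z<.121)&(abs(l[:,0])<.036)&(sg*l[:,1]>.09)&(sg*l[:,1]<.135))
    im=c["pixels"][:,:,::-1]
    im=im[190:215,225:335] if 0 else (im[165:235,220:335] if n=="top" else im[140:240,225:325])
    ims.append(cv2.resize(im,(int(im.shape[1]*590/ (70 if n=="top" else 100)/2),295),interpolation=cv2.INTER_CUBIC))
w=sum(i.shape[1] for i in ims);out=np.hstack(ims);print(out.shape)
cv2.imwrite("pics/%s.png"%tag,out)
E
python3 look.py b1
```

```text
t 23.12 p [ 0.5231 -0.0516  0.141 ] h 95.14 F [-0.3 -0.1 -1.2] w 0.195
 tool shift units [ 0.02 -0.02  0.53] roll units 0.01
top barend1 78 x -0.0135 0.0172 y 0.0954 0.1123
top barbody1 150 x -0.0215 0.0244 y 0.061 0.0898
top tower1 78 x -0.0282 0.0291 y 0.0947 0.1246
top barend-1 57 x -0.0135 0.0163 y -0.1093 -0.0951
top barbody-1 240 x -0.0216 0.0248 y -0.0896 -0.05
top tower-1 35 x -0.0294 0.0275 y -0.1124 -0.0943
side barend1 70 x -0.0162 0.0159 y 0.0952 0.1139
side barbody1 185 x -0.0257 0.0248 y 0.0501 0.0897
side tower1 82 x -0.0313 0.0277 y 0.0972 0.1248
side barend-1 18 x -0.0181 -0.0053 y -0.1133 -0.0959
side barbody-1 82 x -0.0255 0.0204 y -0.0893 -0.0503
side tower-1 21 x -0.0318 -0.0076 y -0.1243 -0.0969
(295, 779, 3)
```

View pics/b1.png

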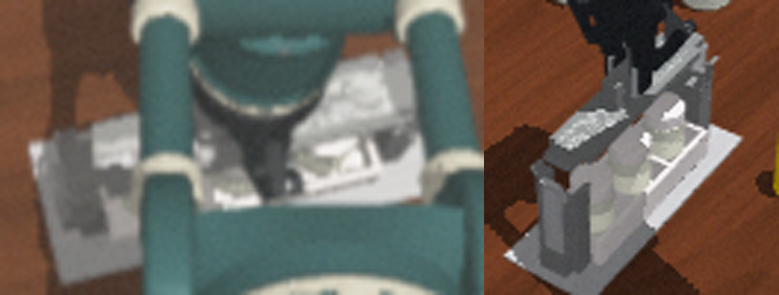

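In both cameras the bar's y centre matches the towers within 0.5 mm, and it sits 1.6 mm to +x. I'll shift -x and lower it into the slots.

Call:
play_rows --rows '[{"dx": 0, "dy": -0.04, "dz": 0, "roll": 0, "fingers": 1}, {"dx": 0, "dy": 0, "dz": 0.12, "roll": 0, "fingers": 1}, {"dx": 0, "dy": 0, "dz": 0.12, "roll": 0, "fingers": 1}, {"dx": 0, "dy": 0, "dz": 0.12, "roll": 0, "fingers": 1}, {"dx": 0, "dy": 0, "dz": 0.1, "roll": 0, "fingers": 1}, {"dx": 0, "dy": 0, "dz": 0.06, "roll": 0, "fingers": 1}, {"dx": 0, "dy": 0, "dz": 0, "roll": 0, "fingers": 1}, {"dx": 0, "dy": 0, "dz": 0, "roll": 0, "fingers": 1}, {"dx": 0, "dy": 0, "dz": 0, "roll": 0, "fingers": 1}]' --grip_force 100

```text
time: 23.97
tool_pos: [0.5211, -0.0517, 0.1198]
tcp_rot: [2.12, 2.319, 0.0]
wrist_force: [0.3, 0.2, -1.1]
width: 0.187
```

```bash
python3 look.py b2 | grep -v top
```

```text
t 23.97 p [ 0.5211 -0.0517  0.1198] h 95.14 F [ 0.3  0.2 -1.1] w 0.187
 tool shift units [ 0.02  0.03 -0.01] roll units 0.01
side barend1 76 x -0.0186 0.0195 y 0.0952 0.1219
side barbody1 177 x -0.0273 0.0218 y 0.0501 0.0899
side tower1 175 x -0.0298 0.0255 y 0.0904 0.1259
side barend-1 20 x -0.0198 -0.0046 y -0.1204 -0.0974
side barbody-1 71 x -0.0277 0.0181 y -0.0898 -0.0503
side tower-1 52 x -0.0309 0.0257 y -0.1249 -0.0908
(295, 779, 3)
```

It's in the slots with no side force, centred to about 0.5 mm. Pressing on in small steps.

Call:
play_rows --rows '[{"dx": 0, "dy": 0, "dz": 0.06, "roll": 0, "fingers": 1}, {"dx": 0, "dy": 0, "dz": 0.06, "roll": 0, "fingers": 1}, {"dx": 0, "dy": 0, "dz": 0.06, "roll": 0, "fingers": 1}, {"dx": 0, "dy": 0, "dz": 0.03, "roll": 0, "fingers": 1}, {"dx": 0, "dy": 0, "dz": 0, "roll": 0, "fingers": 1}, {"dx": 0, "dy": 0, "dz": 0, "roll": 0, "fingers": 1}]'

```text
time: 24.57
tool_pos: [0.521, -0.0516, 0.1112]
tcp_rot: [-2.12, -2.319, -0.0]
wrist_force: [0.8, 0.1, -1.2]
width: 0.194
```

Call:
play_rows --rows '[{"dx": 0, "dy": 0, "dz": 0.05, "roll": 0, "fingers": 1}, {"dx": 0, "dy": 0, "dz": 0.05, "roll": 0, "fingers": 1}, {"dx": 0, "dy": 0, "dz": 0, "roll": 0, "fingers": 1}, {"dx": 0, "dy": 0, "dz": 0, "roll": 0, "fingers": 1}]'

```text
time: 24.9
tool_pos: [0.5216, -0.0517, 0.1077]
tcp_rot: [2.119, 2.318, 0.001]
wrist_force: [0.3, 0.6, 2.2]
width: 0.188
```

Call:
play_rows --rows '[{"dx": 0, "dy": 0, "dz": 0.05, "roll": 0, "fingers": 1}, {"dx": 0, "dy": 0, "dz": 0.05, "roll": 0, "fingers": 1}, {"dx": 0, "dy": 0, "dz": 0, "roll": 0, "fingers": 1}, {"dx": 0, "dy": 0, "dz": 0, "roll": 0, "fingers": 1}]'

```text
time: 25.23
tool_pos: [0.5219, -0.0518, 0.104]
tcp_rot: [2.119, 2.318, 0.002]
wrist_force: [0.7, 0.7, 4.3]
width: 0.188
```

Call:
play_rows --rows '[{"dx": 0, "dy": 0, "dz": 0.05, "roll": 0, "fingers": 1}, {"dx": 0, "dy": 0, "dz": 0.05, "roll": 0, "fingers": 1}, {"dx": 0, "dy": 0, "dz": 0, "roll": 0, "fingers": 1}, {"dx": 0, "dy": 0, "dz": 0, "roll": 0, "fingers": 1}]'

```text
time: 25.57
tool_pos: [0.5199, -0.0516, 0.0979]
tcp_rot: [-2.119, -2.317, 0.002]
wrist_force: [1.2, 0.4, -4.4]
width: 0.192
```

The force dropped, so it has probably snapped. Pressing further.

Call:
play_rows --rows '[{"dx": 0, "dy": 0, "dz": 0.03, "roll": 0, "fingers": 1}, {"dx": 0, "dy": 0, "dz": 0.03, "roll": 0, "fingers": 1}, {"dx": 0, "dy": 0, "dz": 0, "roll": 0, "fingers": 1}, {"dx": 0, "dy": 0, "dz": 0, "roll": 0, "fingers": 1}]'

```text
time: 25.9
tool_pos: [0.5206, -0.0518, 0.097]
tcp_rot: [-2.119, -2.318, 0.001]
wrist_force: [-1.5, -0.4, 2.7]
width: 0.194
```

```bash
python3 -c "
from h import *
plan(.52,-.05,.095,95.1)"
```

```text
t 25.9 p [ 0.5206 -0.0518  0.097 ] h 95.15 F [-1.5 -0.4  2.7] w 0.194
 tool shift units [ 0.05 -0.01  0.05] roll units 0.01
```

Call:
play_rows --rows '[{"dx": 0, "dy": 0, "dz": 0.03, "roll": 0, "fingers": 1}, {"dx": 0, "dy": 0, "dz": 0.02, "roll": 0, "fingers": 1}, {"dx": 0, "dy": 0, "dz": 0, "roll": 0, "fingers": 1}, {"dx": 0, "dy": 0, "dz": 0, "roll": 0, "fingers": 1}, {"dx": 0, "dy": 0, "dz": 0, "roll": 0, "fingers": 1}]'

```text
time: 26.32
tool_pos: [0.5206, -0.0518, 0.097]
tcp_rot: [-2.119, -2.319, 0.001]
wrist_force: [-8.2, 0.8, 15.4]
width: 0.19
```

It's stiff contact at the home height (z = 0.097) and reads 15 N, with an 8 N side load. I'll relieve the sideways push and trim to about 10 N.

Call:
play_rows --rows '[{"dx": 0, "dy": -0.025, "dz": -0.01, "roll": 0, "fingers": 1}, {"dx": 0, "dy": 0, "dz": 0, "roll": 0, "fingers": 1}, {"dx": 0, "dy": 0, "dz": 0, "roll": 0, "fingers": 1}, {"dx": 0, "dy": 0, "dz": 0, "roll": 0, "fingers": 1}]'

```text
time: 26.65
tool_pos: [0.5206, -0.0518, 0.097]
tcp_rot: [2.119, 2.318, 0.001]
wrist_force: [-3.7, 0.8, 9.8]
width: 0.189
```

```bash
python3 look.py b3
python3 - <<'E'
from h import *
c=cam("side");save(c,"b4.png",(225,145,325,240),6)
print(bot.read_state()["wrist_force"],bot.read_state()["time"])
E
```

```text
t 26.65 p [ 0.5206 -0.0518  0.097 ] h 95.14 F [-3.7  0.8  9.8] w 0.189
 tool shift units [ 0.02  0.04 -0.58] roll units 0.01
top barend1 66 x -0.0138 0.0183 y 0.0954 0.1201
top barbody1 145 x -0.0243 0.0217 y 0.06 0.0896
top tower1 92 x -0.0282 0.029 y 0.0947 0.1247
top barend-1 43 x -0.0141 0.0171 y -0.1079 -0.095
top barbody-1 215 x -0.0245 0.0221 y -0.09 -0.0506
top tower-1 8 x -0.0221 0.0201 y -0.0998 -0.0941
side barend1 35 x -0.017 0.0183 y 0.0986 0.1218
side barbody1 169 x -0.0286 0.0212 y 0.0503 0.0898
side tower1 77 x -0.0296 0.027 y 0.0968 0.1258
side barend-1 7 x -0.0199 -0.0088 y -0.1077 -0.0951
side barbody-1 68 x -0.0283 0.0174 y -0.0877 -0.0501
side tower-1 60 x -0.032 0.0246 y -0.1261 -0.0916
(295, 779, 3)
[-3.00021301  0.95312551 10.21495131] 26.8
```

View pics/b4.png

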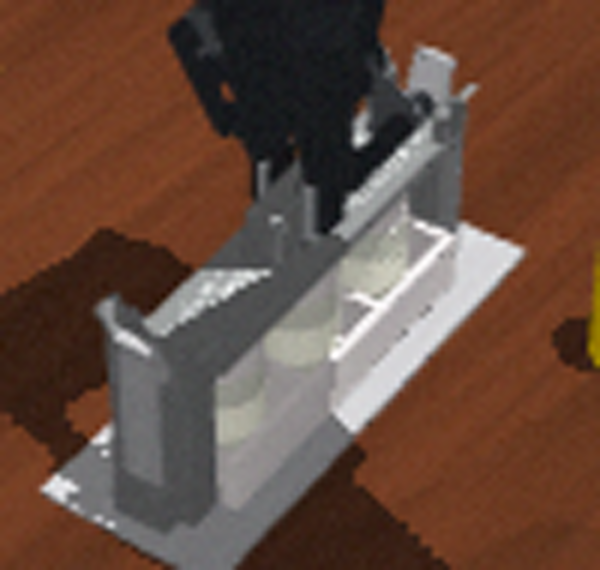

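The bar lies in both slots, with its left end at (170,360) and right end at (435,140). The tongues look upright and all three jars are beneath it. One last check: the bar's plate height at each end and the tongue positions.

```bash
python3 - <<'E'
from h import *
a=np.radians(5.1);Q=np.array([[np.cos(a),-np.sin(a)],[np.sin(a),np.cos(a)]])
for n in("top","side"):
    c=cam(n);W=cloud(c).reshape(-1,3);l=(W[:,:2]-[.5206,-.0495])@Q
    for lo,hi in((.06,.088),(-.088,-.06)):
        m=(abs(l[:,0])<.018)&(l[:,1]>lo)&(l[:,1]<hi)&(W[:,2]>.075)&(W[:,2]<.11);print(n,lo,m.sum(),np.median(W[m,2]).round(4))
    for sg in(1,-1):
        m=(abs(l[:,0])<.009)&(sg*l[:,1]>.105)&(sg*l[:,1]<.14)&(W[:,2]>.11);print(" tongue",sg,m.sum(),(sg*l[m,1]).max().round(4) if m.any() else "")
    if n=="top" or 1:
        z=dict(np.load(n+"0.npz"));W=cloud(z).reshape(-1,3);l=(W[:,:2]-[.5206,-.0495])@Q
        for sg in(1,-1):
            m=(abs(l[:,0])<.009)&(sg*l[:,1]>.105)&(sg*l[:,1]<.14)&(W[:,2]>.11);print(" tongue at start",sg,m.sum(),(sg*l[m,1]).max().round(4) if m.any() else "")
s=bot.read_state();print(s["wrist_force"],s["torque"],s["time"])
E
```

```text
top 0.06 110 0.0921
top -0.088 132 0.0921
 tongue 1 25 0.1246
 tongue -1 0 
 tongue at start 1 21 0.1246
 tongue at start -1 25 0.1246
side 0.06 87 0.0906
side -0.088 27 0.0897
 tongue 1 17 0.1246
 tongue -1 14 0.1224
 tongue at start 1 16 0.1275
 tongue at start -1 17 0.1262
[-3.67383416  0.98571859 10.21103613] [ 0.18527375  0.69009251 -0.02896639] 26.9
```

The plate top is at 92.1 mm at both ends (84 + 8 mm is home), the tongues are not displaced, and the push reads 10.2 N. Handing in.

```bash
python3 -c "
from workcell import bot
print(bot.finish_job());print(bot.read_state()['wrist_force'])"
```

```text
the job is handed in; nothing more can be done
None
the job is handed in; nothing more can be done
```

I stood jar_b in the middle cell and jar_a in the right end cell. I then pressed the grey bar into both slots until it snapped in, and handed the job in at about 27 s still gripping it and pushing down.

**Last checks:**
- **Bar height:** the top camera put the bar's upper face at 92.1 mm at both ends, which is home (84 mm seat plus 8 mm bar).
- **Push and gripper:** the downward push read 10.2 N, and the gripper stopped at the expected home height.
- **Spring tongues:** neither was seen pushed outward. The arm hid the right tongue from the top camera, so that one rests on the side camera alone.
- **Jars:** all three stood upright in their cells when I last saw them clearly, just before the bar went down. In the last picture they showed only partly, under the bar.

**What disagreed or was off:**
- The side camera read about 3 mm off in x and 2 mm low, so I relied on the top camera. The side camera's bar height (90 to 91 mm) fits that offset.
- The first grip on jar_b was about 8 mm too high, so I redid it.
- The push briefly reached 15 N, and I trimmed it to about 10 N. A sideways push of about 4 N on the bar remained at hand-in.

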